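# Pack the shallow utensil drawer and click it shut

### The arm

A 6-joint arm with a two-finger parallel gripper is mounted at the origin on a cart in front of the work surface, level with it; the furniture and walls round the work are solid. World frame = base frame: x ahead of the robot, y to its left, z up, the work surface at z = 0. Lengths are in mm, angles in rad, forces in N, time in s.
With the tool pointing down it reaches from about 275 to 825 mm from the base axis. Payload 4.9 kg.
Tool frame: the origin (TCP) lies at the very end of the fingers, on their centre line; the grasp point (between the pads) lies 19 mm behind it; z points along the fingers, y is the line along which they close (so a half turn about z gives the same grasp; the last joint's range is limited). The gripper opens to 85 mm and grips with 20 to 120 N. Pads are 22 mm wide; open, the fingers measure 114 mm over their backs; the gripper's body (76 mm by 85 mm) begins 54 mm behind the grasp point. The pads swing forward as they close: fully open they stand 13 mm farther back than shut.
Start: joints at [-1.354, 0.326, -0.193, 1.052, 0, 1.437], TCP at [189.02, -516.517, 231.281] pointing down, gripper open.
Joint ranges: [-2.65, 2.65], [-0.97, 1.79], [-1.3, 1.35], [-1.93, 2.1], [-1.47, 1.37], [-3.14, 3.14]. Speed limits (rad/s): [2.57, 2.57, 3.14, 3.14, 3.14, 3.14].

### API

Orientations are given as [roll, pitch, yaw] about the fixed x, y, z axes, in that order (R = Rz(yaw) Ry(pitch) Rx(roll)).
In Python, from bench import bot, solve_ik, imaging gives the robot as it stands. Calls block until the motion is done:
- bot.move_ptp(position, orientation): joint-space move of the TCP to a pose.
- bot.movel(position, rot=None, max_speed=150, threshold=None): straight line of the TCP; rot=None keeps the orientation; max_speed is the mean speed in mm/s. With threshold (N) it stops when the force on the tool has changed by that much, and returns True; else False.
- bot.move_j(angles): joint-space move.
- bot.grip(opening, effort=None): opening from 0.0 (shut) to 1.0 (fully open); effort is the grip in N (None keeps the last); returns when the fingers have stopped.
- bot.dwell(seconds).
- solve_ik(position, orientation): joint angles nearest the present ones, or None.
- bot.get_state(): the state.
- imaging.capture(name): name is "scene" or "top" or "wrist"; returns the picture (384x512x3 uint8, blue, green, red); there is no depth.
- imaging.camera_model(name): a dict with "K" (3x3 intrinsics, pixels), "position" and "rotation" of the camera in the world. Camera axes: x right, y up, looking along -z (the intrinsics and any distortion apply to the point x, -y, -z); pixel columns grow to the right and rows downward; lengths in mm; the calibration is good to about 2 mm. The wrist camera is an equidistant fisheye: a pixel r from the principal point sees the ray r / f radians off the axis. A picture is of the moment at which its call begins: read the wrist's pose just before it. camera_model takes no time and is no camera call; for the wrist camera it gives the pose at the moment of the call.
A pose or a line that the arm cannot do raises bot.IKError and nothing moves.
- bot.sign_off(): hands the job in; it is judged then, once.
The state is a dict: "t": time; "qpos": joint angles; "joint_velocities": joint speeds; "effort": joint torques, N m; "tcp_pos": TCP position; "orientation": TCP orientation; "contact_force": force on the tool from outside, world axes, zero at the start; "wrist_torque": the same for the moment, N m; "opening": opening from 0.0 (shut) to 1.0 (fully open); "gripper_force": force on a finger pad.
Only numpy, scipy, OpenCV 4.12 (cv2) and the standard library are available. Lean on these libraries where they do the work, as an engineer would, in place of code of your own. Each camera call takes 0.05 s, during which the arm holds its last target. There are 200 camera calls.

### The job

Put the pastry brush and the wooden spatula away in the shallow open drawer of the wooden riser, together with the peeler and the bottle opener, which lies loose in the middle and takes up the room, so that all four lie flat on the drawer's bottom beside one another and nothing stands above the rim. Then push the drawer in until its catch holds it fully shut; the riser's front edge sweeps just over the rim, so feel your way and never jam a utensil against it. Leave the teaspoon and the other things on the worktop where they are.

Things in the scene. Friction and masses are not known exactly. Their poses are not given: they have to be found in the camera images.
- riser_top: Top board of the low brown wooden counter riser that holds the drawer; fixed, its place and yaw vary. 248 (x) x 240 (y) x 12 mm. x points from its front to its back, z up. Origin: 2 mm behind the middle of its front edge, on its underside, 40 mm above the worktop and 4 mm over the drawer's rim. Two square canisters and a small cup, up to 162 mm above the worktop, stand on it at x > 140 mm.
- drawer (a joint): Drawer travel in m: 0 = shut, 0.216 to 0.226 at the start (0.226 is the stop), growing as it comes out to the riser's -x. About 2 N move it; it stays where it is left. In the last 13 mm a sprung roller resists with up to about 7 N; in the last 3 mm the roller pulls the drawer to 0 and holds it.
- drawer_floor (a point): Middle of the front edge of the drawer's inner bottom (so the bottom runs from x = 0 to 216 mm), 10 mm above the worktop; moves with the drawer, axes as the riser's. Inside 216 mm long (x), 178 wide (y), 26 deep; side and back walls 7 mm thick, front panel 14 mm thick, 224 wide; all top edges at 36 mm above the worktop. At the start up to 4 mm of the inside's back end lie under the riser's top.
- drawer_front (a point): Middle of the drawer's front, 22 mm above the worktop, in the plane of the outer face of its steel edge pull (110 mm wide, 26 to 35 mm above the worktop, standing 7 mm out from the wooden panel). Push here towards the riser's +x; it travels with the drawer.
- brush: Pastry brush, 196 mm long, starts on the worktop. Origin: middle of its length on its underside, x along it towards the bristles, z up. Round wooden handle 20 mm thick from x = -98 to 0, steel ferrule 42 mm wide and 20 high from x = -5 to 35, grey bristles 39 wide and 3 to 18 mm up as far as x = 98. Bristles are rigid. About 60 g, balance near x = -20.
- spatula: Small beech spatula, 200 mm long, starts on the worktop. Origin: middle of its length on its underside, x along it towards the blade, z up. Handle 18 mm wide and 12 high from x = -100 to 25, blade 44 mm wide and 7 high from x = 10 to 100. About 60 g, balance near x = 8.
- peeler: Vegetable peeler with a dark blue handle, 170 x 25 x 18 mm. Origin: middle of its underside, x along its length, z up. About 80 g; it starts flat in the drawer along its left wall, 5 to 14 mm off it.
- opener: Bottle opener with a yellow handle, 174 x 41 x 20 mm. Origin and axes as the peeler's. About 80 g; it starts askew (up to 0.35 rad) on the drawer's bottom, in the middle of the free room.
- teaspoon: Bystander: small steel teaspoon, 138 x 28 x 12 mm, lying on the worktop in one of the four places where the brush, spatula and tape roll may also lie. Origin and axes as the peeler's. Leave it.
- mug: Bystander: white mug, 86 x 103 x 94 mm, origin at the middle of its underside. Leave it.
- honey: Bystander: honey jar with a black lid, 59 x 63 x 90 mm, origin at the middle of its underside. Leave it.
- rose: Bystander: small rose-coloured cup without handle, 58 mm wide, 70 mm high, origin at the middle of its underside. Leave it.
- tape: Bystander: roll of brown tape lying flat, 94 mm across, 25 mm high, origin at the middle of its underside; it lies in one of the same four places as the teaspoon. Leave it.
- cup: Bystander: blue-grey cup without handle, 66 mm wide, 76 mm high, origin at the middle of its underside. Leave it.
- spice: Bystander: spice jar with a dull yellow cap, 43 mm wide, 102 mm high, origin at the middle of its underside; stands near the right side of the drawer. Leave it.

How it is judged:
By the outcome, as a careful person would: the job done as asked, in the order asked, and still so for the second after the job is handed in, with the robot touching nothing.
It also fails if it takes over 72 s, if anything falls off the work surface, if the arm or the gripper's body presses on something with over 40 N, if the wrist force passes 120 N, or if a joint passes its speed limit or range.

## Working session

There is one attempt and no reset: what is moved stays moved. The work goes in short steps, each a Python script; the robot and the scene stay as the last script left them, time stands still between calls to the robot, and variables do not carry over. Pictures are saved under pics/ and viewed, at most 10 in all, crops included, and the job is handed in when it is done.

```bash
ls; mkdir -p pics; python3 - <<'E'
from bench import bot, imaging
import cv2, numpy as np
for n in ("top","scene"):
    im=imaging.capture(n); cv2.imwrite(f"pics/{n}0.png",im)
    cv2.imwrite(f"pics/{n}0b.png",cv2.resize(im,(800,600),interpolation=cv2.INTER_CUBIC))
    m=imaging.camera_model(n); print(n,{k:np.round(np.array(v),3).tolist() if not isinstance(v,str) else v for k,v in m.items()})
m=imaging.camera_model("wrist"); print(m)
print(bot.get_state())
E
```

```text
pics
top {'K': [[478.572, 0.0, 260.608], [0.0, 478.572, 196.145], [0.0, 0.0, 1.0]], 'position': [293.102, -83.142, 1634.182], 'rotation': [0.189, 0.001, -1.595]}
scene {'K': [[424.835, 0.0, 257.022], [0.0, 424.835, 193.509], [0.0, 0.0, 1.0]], 'position': [94.433, 672.522, 1094.534], 'rotation': [0.731, 0.008, -2.564]}
{'K': array([[297.31863964,   0.        , 252.4971001 ],
       [  0.        , 297.31863964, 185.73086866],
       [  0.        ,   0.        ,   1.        ]]), 'position': array([ 255.14212799, -491.6067956 ,  373.22784782]), 'rotation': array([-0.28510706,  0.00187255, -1.2197982 ])}
{'t': 0.1, 'qpos': array([-1.35418880e+00,  3.26855443e-01, -1.93485357e-01,  1.05203346e+00,
        2.44992946e-06,  1.43662902e+00]), 'joint_velocities': array([-0.00090672, -0.00129727,  0.00304588, -0.00034209,  0.00067605,
       -0.00124461]), 'effort': array([ 9.65406107e-04, -4.44238043e+01,  2.63038248e+01,  7.86336197e-03,
       -1.34319685e-04,  6.04318430e-06]), 'tcp_pos': array([ 188.90648678, -515.97157484,  230.58739874]), 'orientation': array([-3.14002923e+00, -2.13500257e-04,  3.50774667e-01]), 'contact_force': array([-0.48423179,  0.17699867, -0.58543999]), 'wrist_torque': array([ 0.03605314,  0.02984697, -0.05632449]), 'gripper_force': 0.0, 'opening': 0.9979934866882151}
```

View pics/top0b.png

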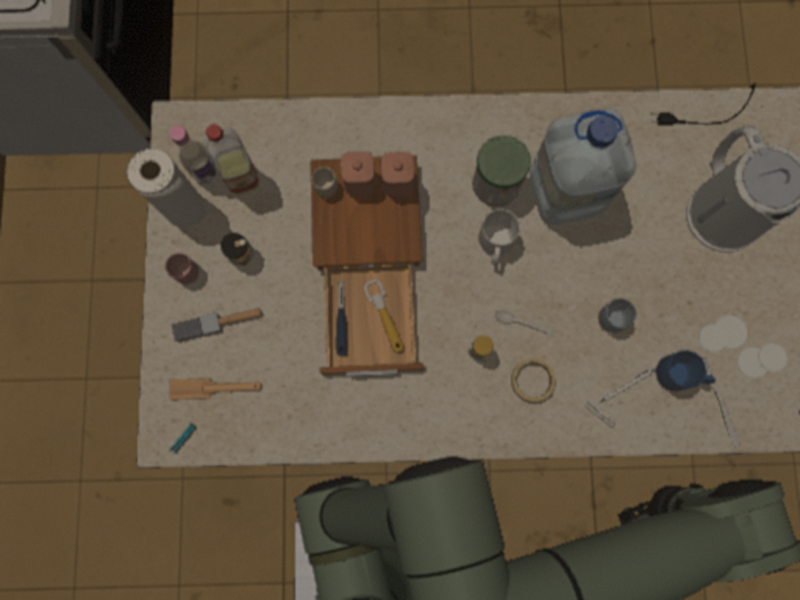

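View pics/scene0b.png

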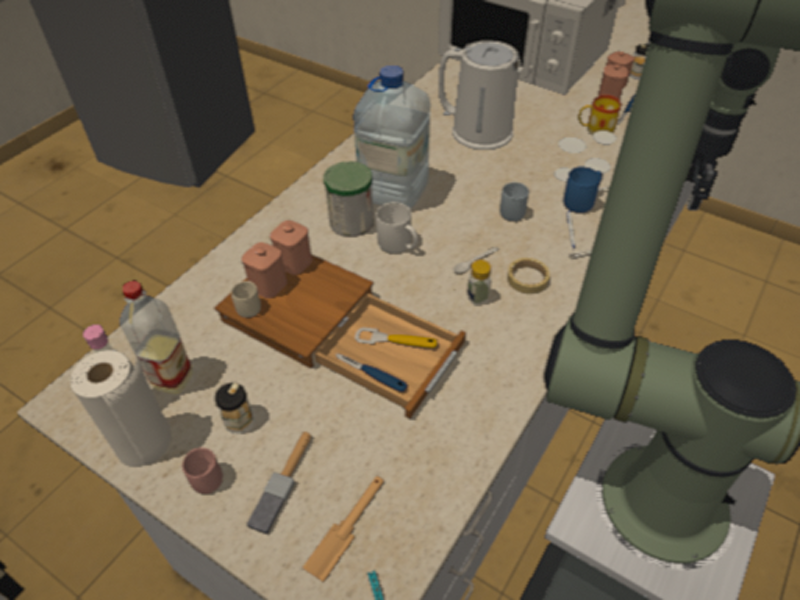

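The top view (800x600) shows the drawer at (322–424, 265–375) with the peeler at (342,320) and the opener at (383,315). The brush is at (217,323) and the spatula at (215,388), with both handles pointing right. The teaspoon is at (520,322), the tape at (533,381) and the spice jar at (483,348). The scene view agrees with this.

```bash
cat > h.py <<'E'
from bench import bot, solve_ik, imaging
import cv2, numpy as np
from scipy.spatial.transform import Rotation as R
def cast(m,uv,z):
    uv=np.atleast_2d(np.array(uv,float)); K=m["K"]; d=(uv-[K[0,2],K[1,2]])/K[0,0]
    if m.get("fish"):
        r=np.linalg.norm(d,axis=1)+1e-12
        v=np.c_[np.sin(r)*d[:,0]/r,-np.sin(r)*d[:,1]/r,-np.cos(r)]
    else: v=np.c_[d[:,0],-d[:,1],-np.ones(len(d))]
    v=v@R.from_euler("xyz",m["rotation"]).as_matrix().T
    p=np.array(m["position"]); return p+v*((z-p[2])/v[:,2])[:,None]
def cam(n):
    m=dict(imaging.camera_model(n)); m["fish"]=n=="wrist"; return m
def state(tag=""):
    s=bot.get_state(); print(tag,"t",round(s["t"],2),"tcp",s["tcp_pos"].round(1),"open",round(s["opening"],3),"F",s["contact_force"].round(1),"g",round(s["gripper_force"],1)); return s
E
python3 - <<'E'
from h import *
m=cam("top")
for n,uv,z in [("riserFL",(314,267),52),("riserFR",(421,263),52),("riserBL",(312,161),52),("riserBR",(413,157),52),("frontL",(322,374),36),("frontR",(424,369),36),("peelerA",(342,285),20),("peelerB",(342,354),25),("openA",(374,285),20),("openB",(398,350),25),("brushTip",(174,330),15),("brushEnd",(261,313),15),("spatTip",(170,390),5),("spatEnd",(261,386),10),("spice",(483,342),102),("spoon",(520,322),0),("tape",(533,381),20)]:
    print(n,cast(m,np.array(uv)*.64,z)[0].round(0))
for p in ([480,190,300],[430,190,300],[430,190,260]):
    for yaw in (0,np.pi/2,-np.pi/2,np.pi):
        print(p,round(yaw,2),solve_ik(p,[np.pi,0,yaw]))
E
```

```text
riserFL [689. 111.  52.]
riserFR [ 692. -122.   52.]
riserBL [933. 116.  52.]
riserBR [ 937. -111.   52.]
frontL [457.  97.  36.]
frontR [ 462. -122.   36.]
peelerA [654.  54.  20.]
peelerB [500.  54.  25.]
openA [652. -17.  20.]
openB [506. -67.  25.]
brushTip [563. 423.  15.]
brushEnd [597. 233.  15.]
spatTip [433. 430.   5.]
spatEnd [437. 232.  10.]
spice [ 508. -244.  102.]
spoon [ 565. -338.    0.]
tape [ 432. -356.   20.]
[480, 190, 300] 0 [ 0.23385146  0.22596689 -0.15216427  1.19266517  0.         -2.90774119]
[480, 190, 300] 1.57 [ 0.23385146  0.22596689 -0.15216427  1.19266517  0.          1.80464779]
[480, 190, 300] -1.57 [ 0.23385146  0.22596689 -0.15216427  1.19266517  0.         -1.33694486]
[480, 190, 300] 3.14 [ 0.23385146  0.22596689 -0.15216427  1.19266517  0.          0.23385146]
[430, 190, 300] 0 [ 0.25885746  0.13721669 -0.26176861  1.17181103  0.         -2.8827352 ]
[430, 190, 300] 1.57 [ 0.25885746  0.13721669 -0.26176861  1.17181103  0.          1.82965378]
[430, 190, 300] -1.57 [ 0.25885746  0.13721669 -0.26176861  1.17181103  0.         -1.31193887]
[430, 190, 300] 3.14 [ 0.25885746  0.13721669 -0.26176861  1.17181103  0.          0.25885746]
[430, 190, 260] 0 [ 0.25885746  0.15852541 -0.33916473  1.07310619  0.         -2.8827352 ]
[430, 190, 260] 1.57 [ 0.25885746  0.15852541 -0.33916473  1.07310619  0.          1.82965378]
[430, 190, 260] -1.57 [ 0.25885746  0.15852541 -0.33916473  1.07310619  0.         -1.31193887]
[430, 190, 260] 3.14 [ 0.25885746  0.15852541 -0.33916473  1.07310619  0.          0.25885746]
```

```bash
python3 - <<'E'
from h import *
import json
bot.move_ptp([575,10,270],[np.pi,0,np.pi]); bot.dwell(.1)
m=cam("wrist"); im=imaging.capture("wrist"); cv2.imwrite("pics/B.png",im)
json.dump({k:np.array(v).tolist() for k,v in m.items()},open("B.json","w"))
cv2.imwrite("pics/Bb.png",cv2.resize(im,(800,600),interpolation=cv2.INTER_CUBIC)); state()
print(m["position"],m["rotation"])
E
```

```text
t 2.58 tcp [575.    9.2 269.9] open 0.999 F [-0.2  0.1  0.5] g 0.0
[502.34590949   9.2562094  412.57430183] [-2.85562840e-01 -2.73088710e-04  1.56948428e+00]
```

View pics/Bb.png

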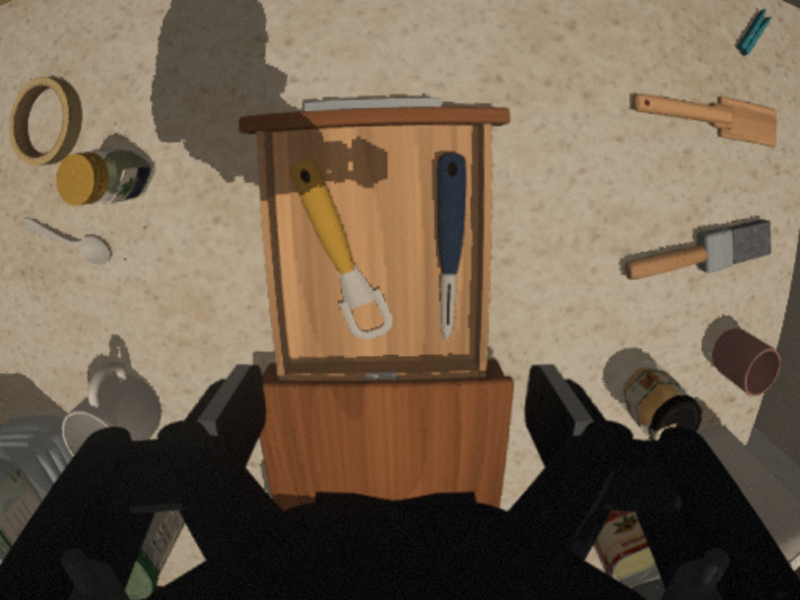

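The wrist view (800x600) is clear, with image up = −x and image right = +y. The drawer rim corners are near (258,128), (490,125), (487,375) and (283,375). The opener runs from its handle end at (305,165) to its head at (368,335). The peeler runs from (452,155) to (447,337). Brush and spatula are on the right at about (700,250) and (705,118).

```bash
cat >> h.py <<'E'
def blob(hsv,lo,hi,box):
    k=cv2.inRange(hsv,np.array(lo),np.array(hi)); q=np.zeros_like(k); x0,y0,x1,y1=box; q[y0:y1,x0:x1]=k[y0:y1,x0:x1]
    q=cv2.morphologyEx(q,cv2.MORPH_OPEN,np.ones((3,3)))
    n,l,s,c=cv2.connectedComponentsWithStats(q)
    i=1+np.argmax(s[1:,4]); return np.argwhere(l==i)[:,::-1]
def axis(m,px,z):
    P=cast(m,px,z)[:,:2]; r=cv2.minAreaRect(P.astype(np.float32)); b=cv2.boxPoints(r)
    c=P.mean(0); u,s,vt=np.linalg.svd(P-c,full_matrices=False); a=np.degrees(np.arctan2(vt[0,1],vt[0,0]))
    t=(P-c)@vt[0]; w=(P-c)@vt[1]
    return dict(c=np.round(r[0],1).tolist(),size=np.round(r[1],1).tolist(),rectang=round(r[2],1),mean=c.round(1).tolist(),pca=round(a,1),ends=[(c+vt[0]*t.min()).round(1).tolist(),(c+vt[0]*t.max()).round(1).tolist()])
E
python3 - <<'E'
from h import *
import json
m=json.load(open("B.json")); m["K"]=np.array(m["K"]); im=cv2.imread("pics/B.png"); hsv=cv2.cvtColor(im,cv2.COLOR_BGR2HSV)
s=.64
B=lambda a,b,c,d:[int(v*s) for v in (a,b,c,d)]
def smp(u,v): return hsv[int(v*s),int(u*s)].tolist()
for n,u,v in [("yel",325,215),("head",355,290),("blue",452,210),("blade",447,320),("floor",400,250),("bh",660,262),("ferr",718,250),("bris",750,240),("sp",750,125),("sph",680,108),("work",600,180),("riser",400,430),("pull",370,104),("front",300,120)]: print(n,smp(u,v))
print("yel",axis(m,blob(hsv,(18,150,60),(32,255,255),B(285,150,400,290)),22))
print("blue",axis(m,blob(hsv,(100,80,10),(130,255,140),B(425,140,480,290)),20))
for n,u,v,z in [("rimFR",258,129,36),("rimFL",490,125,36),("panelR",240,120,36),("panelL",508,116,36),("riserR",264,381,52),("riserL",512,379,52),("innerR mid",262,200,36),("innerR",277,340,36),("innerLmid",486,200,36),("innerL",484,340,36),("pullR",303,106,35),("pullL",441,101,35),("pullFarR",303,100,35),("opHeadTip",368,338,15),("peelTip",447,338,18)]:
    print(n,cast(m,(u*s,v*s),z)[0].round(1))
E
```

```text
yel [19, 185, 174]
head [19, 45, 175]
blue [104, 81, 60]
blade [17, 75, 61]
floor [14, 132, 170]
bh [15, 127, 156]
ferr [25, 24, 138]
bris [10, 19, 81]
sp [14, 134, 162]
sph [14, 128, 179]
work [18, 58, 171]
riser [12, 169, 136]
pull [18, 23, 145]
front [12, 146, 63]
yel {'c': [551.4, -51.4], 'size': [103.5, 24.0], 'rectang': 21.5, 'mean': [550.0, -51.8], 'pca': np.float64(22.1), 'ends': [[503.4, -70.8], [599.3, -31.7]]}Traceback (most recent call last):
  File "<stdin>", line 9, in <module>
  File "h.py", line 20, in blob
    i=1+np.argmax(s[1:,4]); return np.argwhere(l==i)[:,::-1]
        ~~~~~~~~~^^^^^^^^^
    return _wrapfunc(a, 'argmax', axis=axis, out=out, **kwds)
    return bound(*args, **kwds)
ValueError: attempt to get argmax of an empty sequence
```

```bash
python3 - <<'E'
from h import *
import json
m=json.load(open("B.json")); m["K"]=np.array(m["K"]); im=cv2.imread("pics/B.png"); hsv=cv2.cvtColor(im,cv2.COLOR_BGR2HSV)
s=.64
B=lambda a,b,c,d:[int(v*s) for v in (a,b,c,d)]
print("blue",axis(m,blob(hsv,(90,60,10),(130,255,140),B(425,140,480,290)),20))
k=blob(hsv,(0,60,70),(16,255,255),B(610,80,790,160)); print("spat?",len(k))
for n,box,z in [("spatAll",B(610,80,790,160),8),("brushHandle",B(610,230,705,290),10)]:
    print(n,axis(m,blob(hsv,(8,95,60),(18,255,255),box),z))
for n,u,v,z in [("rimFR",258,129,36),("rimFL",490,125,36),("panelR",240,120,36),("panelL",508,116,36),("riserR",264,381,52),("riserL",512,379,52),("innerRmid",262,200,36),("innerR",277,340,36),("innerLmid",486,200,36),("innerL",484,340,36),("pullR",303,106,35),("pullL",441,101,35),("opHeadTip",368,338,15),("peelTip",447,338,18),("spEnd",632,101,8),("spTip",776,132,5),("brEnd",628,272,10),("brTip",770,238,12),("brFerr1",703,253,12)]:
    print(n,cast(m,(u*s,v*s),z)[0].round(1))
E
```

```text
blue {'c': [550.8, 57.9], 'size': [100.2, 18.7], 'rectang': 1.1, 'mean': [548.6, 58.8], 'pca': np.float64(-0.8), 'ends': [[500.6, 59.5], [601.0, 58.0]]}
spat? 1632
spatAll {'c': [436.1, 330.7], 'size': [43.5, 197.7], 'rectang': 0.9, 'mean': [435.9, 342.4], 'pca': np.float64(90.7), 'ends': [[437.3, 231.9], [434.8, 429.6]]}
brushHandle {'c': [590.6, 281.7], 'size': [20.6, 98.8], 'rectang': 12.6, 'mean': [591.0, 279.6], 'pca': np.float64(102.1), 'ends': [[600.9, 233.4], [580.2, 329.9]]}
rimFR [ 475.2 -102.4   36. ]
rimFL [474.1  86.4  36. ]
panelR [ 466.5 -118.    36. ]
panelL [465.9 101.4  36. ]
riserR [ 692.8 -107.8   52. ]
riserL [690.6 113.5  52. ]
innerRmid [ 534.7 -100.8   36. ]
innerR [659.2 -96.1  36. ]
innerLmid [536.   84.2  36. ]
innerL [659.1  88.5  36. ]
pullR [458.3 -64.4  35. ]
pullL [455.7  46.6  35. ]
opHeadTip [665.1 -15.4  15. ]
peelTip [664.1  57.4  18. ]
spEnd [437.5 231.    8. ]
spTip [439.  434.1   5. ]
brEnd [602.3 237.1  10. ]
brTip [559.4 430.9  12. ]
brFerr1 [580.3 328.1  12. ]
```

```bash
python3 - <<'E'
import cv2
im=cv2.imread("pics/B.png")[58:250,148:334]
cv2.imwrite("pics/Bc.png",cv2.resize(cv2.convertScaleAbs(im,alpha=1.3),None,fx=3.1,fy=3.1,interpolation=cv2.INTER_CUBIC))
E
```

```text
(no output)
```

View pics/Bc.png

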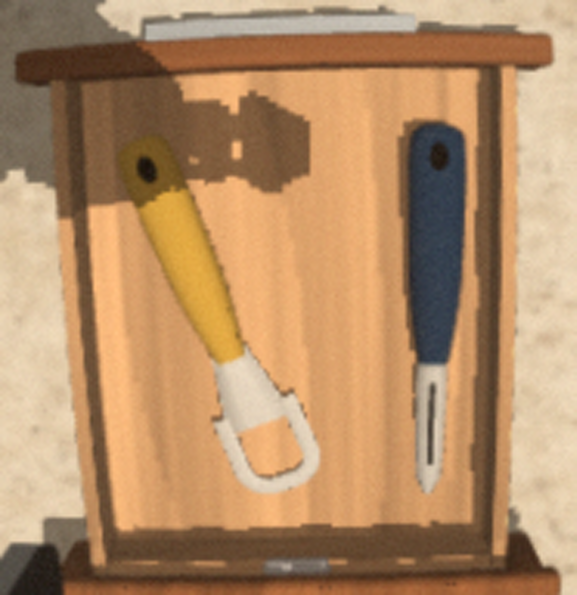

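The crop (scale 3.1, offset (148,58)) shows the outer wall edges against the worktop: right wall (50,90)→(94,560), left wall (518,90)→(508,560). The pull's outer edge runs (145,20)→(413,13), and the riser's front edge lies near row 575.

```bash
python3 - <<'E'
from h import *
import json
m=json.load(open("B.json")); m["K"]=np.array(m["K"])
def c(n,u,v,z): p=cast(m,(u/3.1+148,v/3.1+58),z)[0]; print(n,p.round(1)); return p
c("outR1",50,90,36);c("outR2",72,330,36);c("outR3",94,560,36);c("outL1",518,90,36);c("outL2",514,330,36);c("outL3",508,560,36)
c("inR",66,150,36);c("inL",500,150,36);c("inL",490,500,36);c("inR",103,500,36)
c("panR",17,55,36);c("panL",552,36,36);c("panRin",17,80,36);c("panLin",552,62,36)
c("pullR",143,22,35);c("pullL",415,13,35)
c("risR",62,583,52);c("risL",560,570,52)
c("peelEndtop",438,122,20);c("peelTip",428,493,18);c("pL",466,200,19);c("pR",408,200,19);c("opEnd",140,137,20);c("opTip",275,493,15); c("hR",213,425,15);c("hL",305,400,15); c("hTipR",240,485,15); c("hTipL",318,465,15)
E
```

```text
outR1 [ 481.  -103.8   36. ]
outR2 [583.3 -98.6  36. ]
outR3 [692.2 -97.7  36. ]
outL1 [483.1  88.4  36. ]
outL2 [583.9  89.8  36. ]
outL3 [691.8  94.   36. ]
inR [506.6 -97.5  36. ]
inL [508.3  81.3  36. ]
inL [661.5  83.4  36. ]
inR [661.7 -90.6  36. ]
panR [ 465.1 -118.1   36. ]
panL [459.8 102.6  36. ]
panRin [ 475.7 -118.3   36. ]
panLin [470.7 102.7  36. ]
pullR [454.7 -64.1  35. ]
pullL [452.5  46.1  35. ]
risR [ 696.4 -109.6   52. ]
risL [689.6 114.8  52. ]
peelEndtop [497.2  57.5  20. ]
peelTip [665.2  57.5  18. ]
pL [530.5  70.2  19. ]
pR [530.9  45.1  19. ]
opEnd [502.6 -69.   20. ]
opTip [666.2 -13.7  15. ]
hR [632.8 -41.4  15. ]
hL [620.9   0.7  15. ]
hTipR [662.2 -29.9  15. ]
hTipL [652.2   6.4  15. ]
```

```bash
cat >> h.py <<'E'
TH=0.027; F=np.array([476.5,-7.8]); c_,s_=np.cos(TH),np.sin(TH)
def D(dx,dy): return F+np.array([c_*dx-s_*dy,s_*dx+c_*dy])
def L(p): d=np.array(p)[:2]-F; return np.array([c_*d[0]+s_*d[1],-s_*d[0]+c_*d[1]])
def mv(xy,z,yaw=None,v=200,th=None): return bot.movel([float(xy[0]),float(xy[1]),z],None if yaw is None else [np.pi,0,yaw],max_speed=v,threshold=th)
def ptp(xy,z,yaw): bot.move_ptp([float(xy[0]),float(xy[1]),z],[np.pi,0,yaw])
def snap(name):
    import json
    m=cam("wrist"); im=imaging.capture("wrist"); cv2.imwrite(f"pics/{name}.png",im)
    json.dump({k:np.array(v).tolist() for k,v in m.items()},open(name+".json","w")); return m,im
E
python3 - <<'E'
from h import *
bot.grip(0.55,30)
P=[573.6,-45]
ptp(P,60,np.pi+.33); print(mv(P,14.5,v=120,th=8)); state("at")
bot.grip(0,30); s=state("grip")
mv(s["tcp_pos"],24,v=120)
T=D(97,-61)
mv(T,24,np.pi+TH,v=120); state("over"); mv(T,15,v=80,th=6); state("down")
bot.grip(min(1,s["opening"]+.07)); state("rel"); 
mv(T,60)
bot.grip(0)
Q=D(88,28); ptp(Q,60,np.pi+TH); print(mv(Q,17,v=120,th=6)); state("dn")
print(mv(D(88,51),17,v=50,th=5)); s=state("pushed"); print(L(s["tcp_pos"]))
mv(D(88,46),17,v=80); mv(D(88,46),60)
ptp(D(95,10),260,np.pi+TH); bot.grip(.55); bot.dwell(.1); m,im=snap("C")
cv2.imwrite("pics/Cc.png",cv2.resize(cv2.convertScaleAbs(im[50:260,140:340],alpha=1.3),None,fx=2.8,fy=2.8,interpolation=cv2.INTER_CUBIC)); state()
E
```

```text
False
at t 4.46 tcp [574.3 -44.9  15.3] open 0.556 F [ 0.4 -0.3 -0.8] g 0.0
grip t 4.67 tcp [574.8 -45.1  15.8] open 0.474 F [-0.2  0.1  4.2] g 30.6
over t 5.38 tcp [574.5 -62.2  23.6] open 0.473 F [ 0.3 10.5  1.7] g 44.9
down t 5.58 tcp [576.4 -61.1  15.4] open 0.475 F [0.5 1.6 4.7] g 36.7
rel t 5.82 tcp [575.6 -58.6  14.7] open 0.545 F [0.4 7.7 1.8] g 3.8
False
dn t 7.66 tcp [563.7  21.8  16.9] open -0.003 F [ 1.2  0.3 -0.5] g 0.0
True
pushed t 8.14 tcp [563.9  44.6  17.7] open 0.004 F [-0.3 -1.8  3.1] g 1.6
[88.75437907 50.00718458]
 t 10.24 tcp [571.2   4.8 260. ] open 0.548 F [ 0.3  0.7 -0.4] g 0.0
```

View pics/Cc.png

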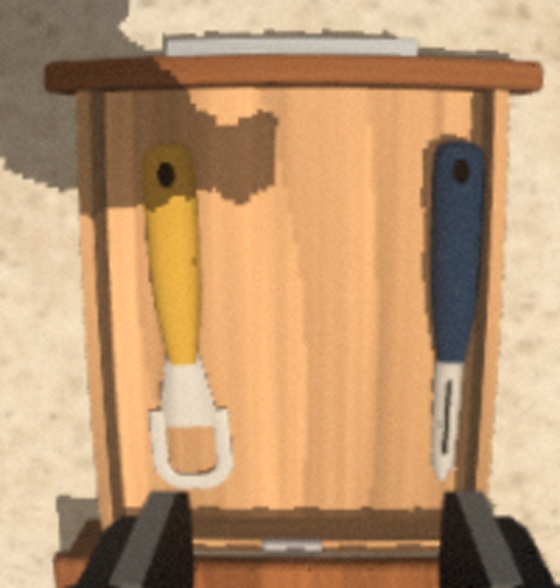

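The picture (scale 2.8, offset (140,50)) shows the opener straight on the right, with its head spanning columns 150–234 near row 430 and its butt at (167,147). The peeler is along the left wall, from its butt at (460,140) to its tip at (442,480). The grip width of 0.474 means the opener acts as a box about 41 mm wide.

```bash
python3 - <<'E'
from h import *
import json
m=json.load(open("C.json")); m["K"]=np.array(m["K"])
def c(n,u,v,z): p=cast(m,(u/2.8+140,v/2.8+50),z)[0]; print(n,p.round(1),"L",L(p).round(1))
c("opButt",167,147,22);c("opTip",193,489,14);c("hR",150,430,14);c("hL",232,430,14);c("nkR",163,362,20);c("nkL",198,362,20);c("haR",146,200,20);c("haL",199,200,20)
c("peR",433,230,20);c("peL",484,230,20);c("peEnd",460,140,20);c("peTip",442,480,15);c("blR",436,400,20);c("blL",462,400,20)
c("outR1",77,100,36);c("outR3",107,510,36);c("outL1",507,100,36);c("outL3",493,460,36);c("pullR",165,45,35);c("pullL",417,41,35)
E
```

```text
opButt [501.5 -64.4  22. ] L [ 23.4 -57.3]
opTip [672.6 -54.8  14. ] L [194.7 -52.3]
hR [641.1 -76.1  14. ] L [162.7 -72.7]
hL [639.7 -34.5  14. ] L [162.4 -31.1]
nkR [603.9 -67.3  20. ] L [125.7 -62.9]
nkL [603.4 -50.2  20. ] L [125.7 -45.8]
haR [526.2 -74.6  20. ] L [ 47.8 -68.1]
haL [526.1 -49.6  20. ] L [ 48.4 -43.1]
peR [537.1  58.7  20. ] L [62.4 64.8]
peL [536.   82.8  20. ] L [61.9 88.9]
peEnd [494.6  69.3  20. ] L [20.2 76.6]
peTip [663.7  72.3  15. ] L [189.3  75. ]
blR [619.4  65.1  20. ] L [144.8  69. ]
blL [619.1  78.   20. ] L [144.9  81.9]
outR1 [ 479.5 -103.3   36. ] L [  0.4 -95.5]
outR3 [676.2 -95.4  36. ] L [197.2 -93. ]
outL1 [475.5  86.9  36. ] L [ 1.5 94.7]
outL3 [644.   92.7  36. ] L [170.1  95.9]
pullR [455.7 -63.8  35. ] L [-22.3 -55.4]
pullL [451.7  46.1  35. ] L [-23.3  54.5]
```

```bash
python3 - <<'E'
from h import *
bot.grip(0)
ptp(D(105,-6),60,np.pi+TH); print(mv(D(105,-6),17,v=150,th=6)); 
r=mv(D(105,-31.5),17,v=70,th=7); s=state("pushed"); print(r,L(s["tcp_pos"]))
mv(D(105,-26),17,v=100); mv(D(105,-26),70,v=250)
m=cam("top"); print("honey",cast(m,np.array([235,242])*.64,90)[0])
bot.grip(.5,40)
u=np.array([np.cos(1.782),np.sin(1.782)]); P=np.array([600.9,233.4])+76*u
ptp(P,75,np.pi+1.782-2*np.pi); m2,im=snap("E")
print(mv(P,5,v=120,th=8)); bot.grip(0,40); state("brush grip")
mv(P,60,v=200); state("lift")
cv2.imwrite("pics/Ec.png",im)
E
```

```text
False
pushed t 12.52 tcp [582.4 -37.3  17.2] open 0.001 F [-0.6  0.7  0.3] g 0.0
False [105.01809408 -32.30691686]
honey [738.29165478 275.65997814  90.        ]
False
brush grip t 16.0 tcp [586.  308.1   6.4] open 0.203 F [ 0.6 -0.6  5.7] g 39.5
lift t 16.43 tcp [585.4 307.9  60.7] open 0.205 F [ 0.2 -0.1 -1.3] g 39.1
```

```bash
python3 - <<'E'
from h import *
ptp([545,110],190,np.pi+TH); bot.dwell(.1); m,im=snap("G"); state()
cv2.imwrite("pics/Gb.png",cv2.resize(cv2.convertScaleAbs(im,alpha=1.3),(800,600),interpolation=cv2.INTER_CUBIC))
E
```

```text
t 17.88 tcp [544.8 110.5 189.3] open 0.206 F [ 0.3 -0.6 -0.8] g 39.0
```

View pics/Gb.png

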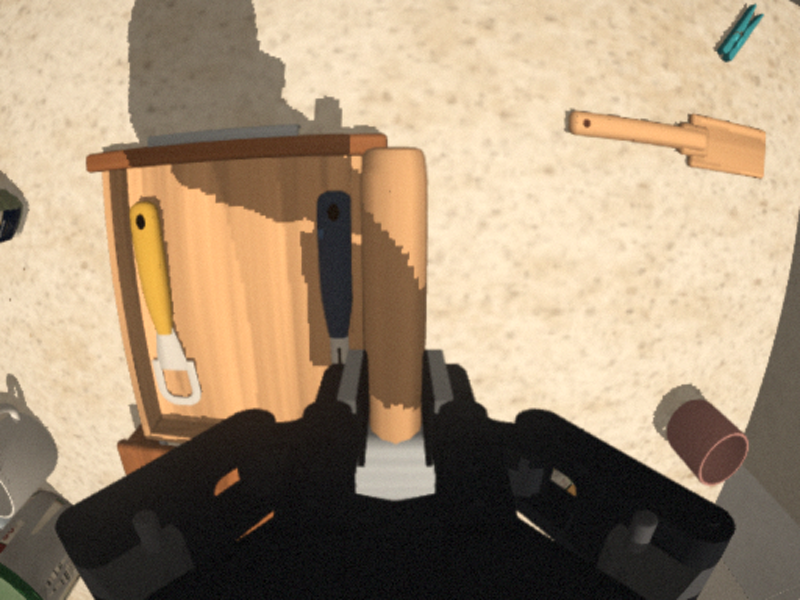

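The brush is held straight, with its handle end at (393,150) and ferrule at (395,465). The opener now lies close to the right wall, butt (146,203) to tip (186,403), with the head's left edge at (200,385). I'll check the coordinates.

```bash
python3 - <<'E'
from h import *
import json
m=json.load(open("G.json")); m["K"]=np.array(m["K"])
def c(n,u,v,z): p=cast(m,(u*.64,v*.64),z)[0]; print(n,p.round(1),"L",L(p).round(1))
c("butt",146,203,22);c("tip",186,403,14);c("hL",199,385,14);c("hR",154,385,14);c("haL",164,240,20);c("haR",131,225,20);c("peR",317,230,20);c("peL",352,230,20)
c("brushEnd",394,148,200);c("brushFerr",395,440,198)
hsv=cv2.cvtColor(cv2.imread("pics/G.png"),cv2.COLOR_BGR2HSV)
print(axis(m,blob(hsv,(8,95,60),(18,255,255),[int(v*.64) for v in (555,95,790,195)]),8))
E
```

```text
butt [501.2 -73.3  22. ] L [ 23.  -66.2]
tip [669.7 -62.7  14. ] L [191.7 -60. ]
hL [650.9 -47.3  14. ] L [173.3 -44.1]
hR [655.2 -91.6  14. ] L [176.4 -88.6]
haL [529.5 -60.6  20. ] L [ 51.6 -54.2]
haR [517.7 -89.5  20. ] L [ 39.  -82.8]
peR [522.  57.  20.] L [47.3 63.5]
peL [521.6  81.1  20. ] L [47.5 87.6]
brushEnd [469.4 108.3 200. ] L [ -4.  116.2]
brushFerr [565.2 111.3 198. ] L [ 91.9 116.7]
{'c': [435.8, 331.1], 'size': [43.4, 197.4], 'rectang': 0.9, 'mean': [435.8, 340.5], 'pca': np.float64(90.8), 'ends': [[437.3, 232.4], [434.5, 429.8]]}
```

```bash
python3 - <<'E'
from h import *
T=D(84,36)
ptp(T,70,np.pi+TH); r=mv(T,17,v=120,th=6); s=state("down"); print(r,L(s["tcp_pos"]))
bot.grip(s["opening"]+.06); state("rel"); mv(T,75,v=250)
bot.grip(.5,40)
a=np.radians(90.8); u=np.array([np.cos(a),np.sin(a)]); P=np.array([437.3,231.9])+78*u
ptp(P,75,a-np.pi); m,im=snap("H")
print(mv(P,4,v=120,th=8)); bot.grip(0,40); state("spat grip")
mv(P,60,v=200); 
ptp([500,160],190,np.pi+TH); bot.dwell(.1); m,im=snap("I"); state()
cv2.imwrite("pics/Ib.png",cv2.resize(cv2.convertScaleAbs(im,alpha=1.3),(800,600),interpolation=cv2.INTER_CUBIC))
E
```

```text
down t 19.02 tcp [559.6  31.6  16.3] open 0.205 F [-0.5  0.5  4.5] g 39.6
True [84.1091615  37.12270456]
rel t 19.24 tcp [557.8  31.3  14.6] open 0.263 F [0.3 0.3 0.4] g 0.0
False
spat grip t 22.27 tcp [437.1 310.3   5. ] open 0.194 F [-0.5 -0.8  7. ] g 40.5
 t 23.99 tcp [499.3 160.5 189.1] open 0.194 F [ 0.9 -0.6 -0.8] g 39.7
```

View pics/Ib.png

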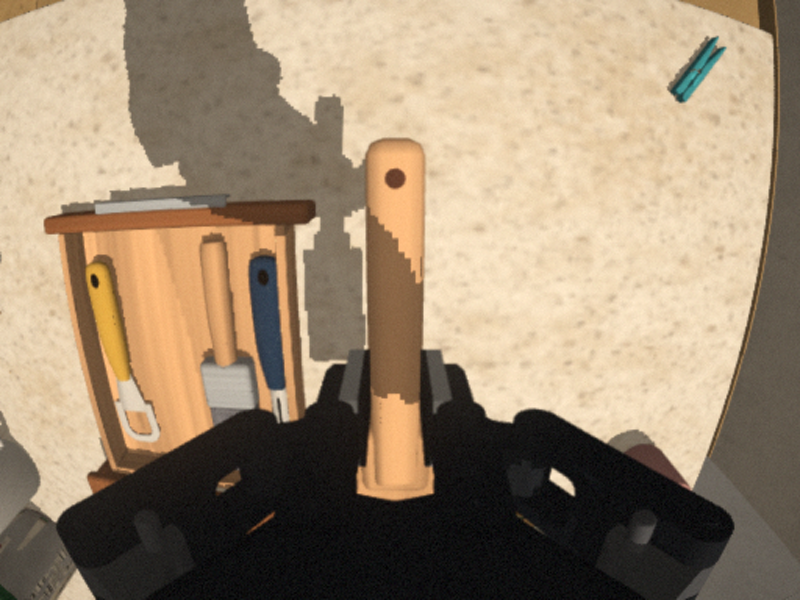

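The brush is in the drawer with its handle end at (213,238) and ferrule at (203–255, 365). The spatula is held straight, handle end at (395,140). The gap lies between the ferrule's right edge at (203,370) and the opener.

```bash
python3 - <<'E'
from h import *
import json
m=json.load(open("I.json")); m["K"]=np.array(m["K"])
def c(n,u,v,z): p=cast(m,(u*.64,v*.64),z)[0]; print(n,p.round(1),"L",L(p).round(1))
c("brEnd",212,236,24);c("brHR",204,290,20);c("brHL",230,290,22);c("ferR",201,370,30);c("ferL",254,362,30);c("ferR2",206,408,30)
c("opButt",95,264,22);c("opTip",142,440,14);c("opHL",157,420,14);c("peR",252,310,20);c("spEnd",395,140,196);c("spBl",395,470,196)
E
```

```text
brEnd [480.4  31.2  24. ] L [ 4.9 38.8]
brHR [521.5  20.   20. ] L [45.8 26.6]
brHL [520.3  41.9  22. ] L [45.2 48.5]
ferR [582.8  14.4  30. ] L [106.8  19.3]
ferL [572.9  58.9  30. ] L [98.2 64.1]
ferR2 [616.8  13.6  30. ] L [140.8  17.6]
opButt [502.2 -77.7  22. ] L [ 23.8 -70.6]
opTip [670.5 -68.4  14. ] L [192.3 -65.8]
opHL [645.4 -46.   14. ] L [167.8 -42.8]
peR [535.7  57.3  20. ] L [61.  63.5]
spEnd [421.4 158.4 196. ] L [-50.5 167.7]
spBl [534.4 161.7 196. ] L [ 62.5 167.9]
```

```bash
python3 - <<'E'
from h import *
T=D(84,-13.5)
ptp(T,80,np.pi+TH); r=mv(T,15.3,v=120,th=6); s=state("down"); print(r,L(s["tcp_pos"]))
bot.grip(s["opening"]+.06); state("rel"); mv(T,75,v=250)
ptp(D(60,10),270,np.pi+TH); bot.dwell(.1); m,im=snap("J"); state()
cv2.imwrite("pics/Jb.png",cv2.resize(cv2.convertScaleAbs(im[50:290,130:360],alpha=1.3),None,fx=2.5,fy=2.5,interpolation=cv2.INTER_CUBIC))
E
```

```text
down t 25.43 tcp [560.5 -17.5  15. ] open 0.191 F [0.7 0.6 4.5] g 40.3
True [ 83.72844303 -11.95469095]
rel t 25.66 tcp [558.6 -17.7  13.8] open 0.249 F [-0.3 -0.8 -0.4] g 0.0
 t 27.02 tcp [535.2   3.8 267.4] open 0.25 F [-1.  -0.5 -0.1] g 0.0
```

View pics/Jb.png

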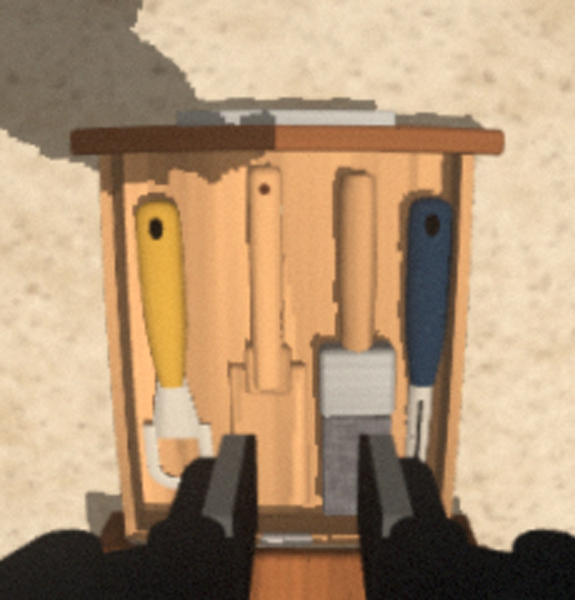

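All four lie flat and side by side, with clear gaps. Spatula is at column 265, brush at 357, peeler at 430 and opener at 165. Next I'll push the drawer shut with force limits.

```bash
python3 - <<'E'
from h import *
bot.grip(0)
ptp(D(-60,0),80,np.pi+TH); mv(D(-60,0),22,v=150)
r=mv(D(-20,0),22,v=40,th=3); s=state("contact"); print(r,L(s["tcp_pos"]))
x=L(s["tcp_pos"])[0]
r=mv(D(160,0),22,v=60,th=6); s=state("mid"); print(r,L(s["tcp_pos"]))
E
```

```text
contact t 29.94 tcp [456.6  -8.3  22. ] open -0.002 F [0.1 0.4 0.7] g 0.0
False [-19.86944684   0.06755033]
mid t 33.09 tcp [636.4  -3.4  22. ] open -0.003 F [-1.5 -0.9  0.3] g 0.6
False [1.59941098e+02 7.59960080e-02]
```

```bash
python3 - <<'E'
from h import *
x=160
while x<215:
    x+=4; r=mv(D(x,0),22,v=30,th=14); s=bot.get_state(); print(x,r,L(s["tcp_pos"]).round(1),s["contact_force"].round(1))
    if r: break
state()
E
```

```text
164 False [164.8   0.2] [ 0.7 -0.1  1.1]
168 False [1.686e+02 1.000e-01] [-0.3 -0.4 -0.4]
172 False [172.5  -0. ] [-0.2  0.4 -0.4]
176 False [176.5  -0. ] [ 0.1 -0.1  0.5]
180 True [1.767e+02 1.000e-01] [-0.6  0.6  0.3]
 t 34.43 tcp [653.2  -2.9  21.2] open -0.001 F [-0.6  0.6  0.3] g 0.0
```

```bash
python3 - <<'E'
from h import *
m,im=snap("K")
cv2.imwrite("pics/Kb.png",cv2.resize(cv2.convertScaleAbs(im,alpha=1.3),(800,600),interpolation=cv2.INTER_CUBIC))
E
```

```text
(no output)
```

View pics/Kb.png

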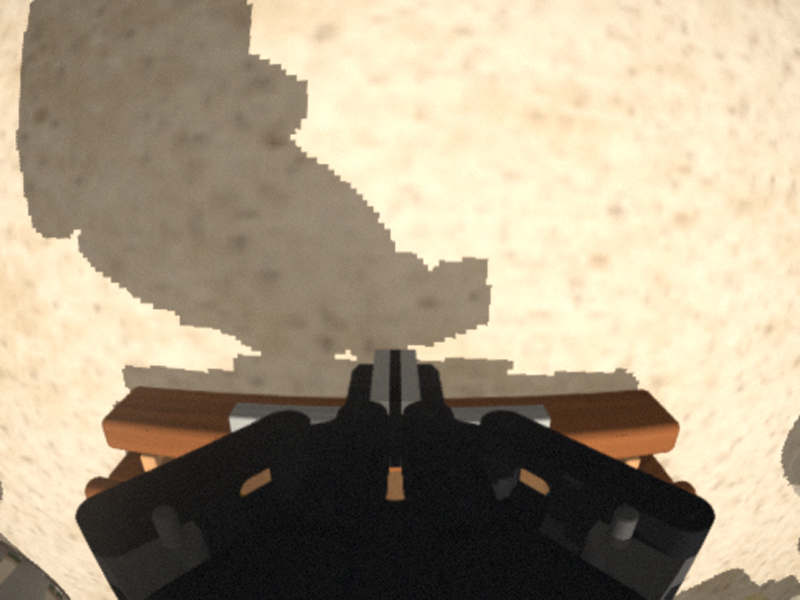

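The picture shows the panel still about 10 mm proud of the riser (riser corners at (97,485) and (680,485), panel at row 455). That matches the start of the roller's resistance, so I'll continue gently.

```bash
python3 - <<'E'
from h import *
x=177
for k in range(12):
    x+=2; r=mv(D(x,0),22,v=20,th=20); s=bot.get_state(); print(x,r,L(s["tcp_pos"]).round(1),s["contact_force"].round(1))
    if r: break
state()
E
```

```text
179 False [177.1   0.2] [-5.6 -0.7 -0.2]
181 False [177.2   0.2] [-10.   -0.1   3.7]
183 False [178.    0.2] [-12.8  -1.4   6.8]
185 False [1.822e+02 1.000e-01] [-6.2 -0.3  1.2]
187 False [1.859e+02 1.000e-01] [-4.  -0.8 -2.6]
189 False [189.9   0. ] [-1.4 -0.1 -1.9]
191 False [189.9  -0. ] [-6.5 -0.   2.6]
193 False [190.   0.] [-11.8  -0.5   7.1]
195 False [190.   0.] [-16.   -0.7  12.2]
197 False [1.9e+02 1.0e-01] [-21.9  -2.   16.7]
199 False [190.   0.] [-27.8  -1.9  20.4]
201 False [190.   0.] [-31.6  -1.8  24.8]
 t 37.54 tcp [666.4  -2.6  22.2] open -0.003 F [-31.6  -1.8  24.8] g 16.1
```

```bash
python3 - <<'E'
from h import *
mv(D(170,0),22,v=60); mv(D(140,0),22,v=100); mv(D(140,0),150,v=200)
ptp(D(130,0),260,np.pi+TH); bot.dwell(.1); m,im=snap("M"); state()
cv2.imwrite("pics/Mb.png",cv2.resize(cv2.convertScaleAbs(im,alpha=1.3),(800,600),interpolation=cv2.INTER_CUBIC))
E
```

```text
t 40.12 tcp [605.3  -4.1 257.6] open 0.001 F [-0.2  0.6 -0.5] g 0.0
```

View pics/Mb.png

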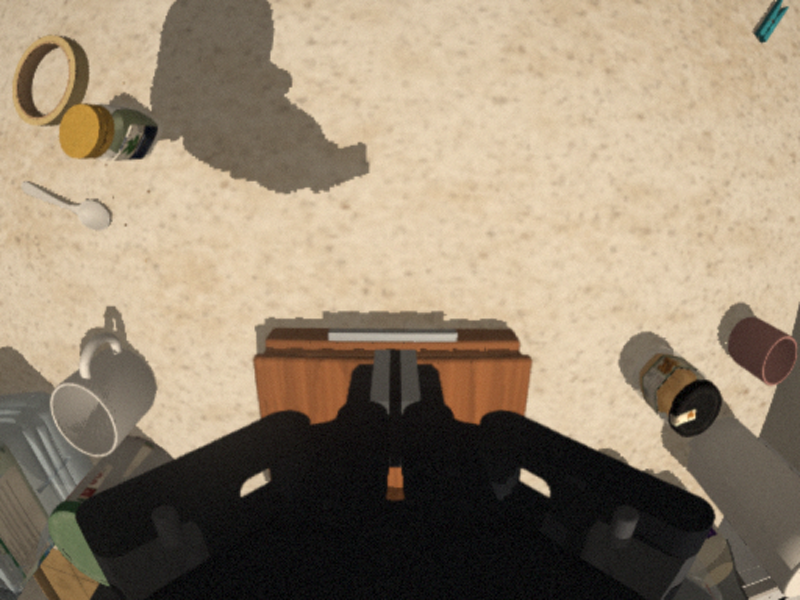

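The drawer is fully shut: its panel sits against the riser's front edge (rows 330–355) with no gap. The teaspoon, tape, spice jar, mug, honey and rose cup are where they were.

```bash
python3 -c "
from bench import bot
print(bot.sign_off())"
```

```text
the job is handed in; nothing more can be done
None
```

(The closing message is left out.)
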